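# Seat the sample tray on the autosampler's locating pins and latch it

### The arm

A 6-joint arm with a two-finger parallel gripper is mounted at the origin on the work surface. World frame = base frame: x ahead of the robot, y to its left, z up, the work surface at z = 0. Lengths are in m, angles in rad, forces in N, time in s.
With the tool pointing down it reaches from about 0.325 to 1 m from the base axis. Payload 5.1 kg.
Tool frame: the origin (TCP) lies between the finger pads; the fingertips stand 25 mm ahead of it and the grasp point (between the pads) lies 6 mm ahead of it; z points along the fingers, y is the line along which they close (so a half turn about z gives the same grasp; the last joint's range is limited). The gripper opens to 85 mm and grips with 20 to 120 N. Pads are 22 mm wide; open, the fingers measure 114 mm over their backs; the gripper's body (76 mm by 85 mm) begins 54 mm behind the grasp point. The pads swing forward as they close: fully open they stand 13 mm farther back than shut.
Start: joints at [-1.429, 0.124, 1.65, -0, 1.367, -0.083], TCP at [0.145, -0.634, 0.256] pointing down, gripper open.
Joint ranges: [-2.61, 2.61], [-1.02, 2.33], [0.03, 2.71], [-1.35, 4.49], [0.32, 2.68], [-2.91, 2.91]. Speed limits (rad/s): [2.57, 2.57, 3.14, 3.14, 3.14, 3.14].

### API

Orientations are given as [roll, pitch, yaw] about the fixed x, y, z axes, in that order (R = Rz(yaw) Ry(pitch) Rx(roll)).
In Python, from plant import robot gives the robot as it stands. The module is installed in compiled form; this text tells all that it offers.
- The arm moves only by the tool move_arm, never from a script. Its argument "motion" is a list of rows, each an object with "delta_pos": the shift along the world's x, y, z in cm, a list of three; "twist": the turn, a rotation vector about the world's x, y, z in rad, a list of three. In form: [{"delta_pos": [tx, ty, tz], "twist": [ax, ay, az]}, ...]. A call has 1 to 12 rows; each row shifts and turns the commanded pose from where the row before left it; what a row does not reach is not made up. A row lasts 1/8 s, in which the tool goes at most 62.5 mm and 10.7 degrees, less where a joint would pass 70% of its speed; a pose out of reach is approached as far as the arm can. A call with a gripper value outside its range is refused whole. "grip" is the opening, from 0 (shut) to 1 (fully open), set as the call begins (left out, the last holds). The fingers move at their own pace and stop on an object; "force" is the grip in N (left out, the last holds). Time passes only in rows, so rows that do not move let the fingers close. It gives the time, the measured TCP pose, the force, the opening and the grip force at its end, in the units of the state.
- robot.get_obs(): the state, without advancing time (a new reading comes with each control period).
- robot.read_camera(name): name is "scene" or "top"; returns a dict with "img" (400x640x3 uint8, blue, green, red), "camera_matrix" (3x3 intrinsics, pixels), "k1" (the pictures are not rectified: a ray, as slopes to the right and down, at radius r is drawn at 1 + k1 r^2 times it, then the intrinsics apply), "R" (3x3) and "t" (3): a world point X has camera coordinates R X + t. Camera axes: x right, y down, z forward; pixel columns grow to the right and rows downward; lengths in m; the calibration is good to about 2 mm. A picture is of the moment at which its call begins. There is no depth.
- robot.finish_job(): hands the job in; it is judged then, once.
The state is a dict: "time": time; "joint_positions": joint angles; "dq": joint speeds; "joint_efforts": joint torques, N m; "position": TCP position; "eef_rot": TCP orientation; "force": force on the tool from outside, world axes, zero at the start; "ft_torque": the same for the moment, N m; "gripper_width": opening from 0.0 (shut) to 1.0 (fully open); "grip_force": force on a finger pad.
Only numpy, scipy, OpenCV 4.12 (cv2) and the standard library are available. Lean on these libraries where they do the work, as an engineer would, in place of code of your own. Each camera call takes 0.05 s, during which the arm holds its last target. There are 200 camera calls.

### The job

Load the sample tray into the autosampler: lay it on the locating pins in the bay and slide it lightly about by feel until both its holes drop over the pins and it lies flush on the deck, then swing the hold-down latch fully over its edge and let go. Keep the tray level, never force it against the pins, and leave everything else where it stands.

Things in the scene. Friction and masses are not known exactly. Their poses are not given: they have to be found in the camera images.
- sampler: White autosampler 340 mm wide, 270 mm deep, fixed to the bench; flat black deck 60 mm above it. Origin on the bench under the bay's nominal middle, 125 mm behind its front; x from its front (robot's side) to its back, y to its left, z up. Its pins are delicate: the tray may never bear on it with over 30 N. A probe column with arm, up to 190 mm above the bench, stands over 120 mm left of the bay's middle.
- bay (a point): Nominal middle of the tray bay, on the deck; axes as the sampler's; printed white corners mark the bay. Two upright steel pins, 8 mm thick, 7 mm high, edges broken 0.5 mm, stand on a flush bar, nominally 65 mm to +y and -y of here. The bar is clamped in slots: the pair, always 130 mm apart along y, stands up to 6 mm off nominal in x and up to 6 mm in y, unmeasured, another shift on each machine.
- tray: Loose sample tray, about 300 g: aluminium plate 110 (x) by 160 (y) by 6 mm. Origin at the centre of its underside, z up. Eight capped cups fixed on it at x = -36 and 36, y = -60, -30, 30, 60 mm reach 22 mm above the underside. Seated, the underside lies on the deck; riding on the pins' tops it is 7 mm higher. Either way round will do.
- tray_hole (a point): Centre of the tray's round locating hole, on the underside: 9.5 mm in diameter, right through, at x = 0, y = 65 mm of the tray. Its fellow at x = 0, y = -65 mm is a slot 9.5 mm (x) by 14 mm (y).
- tray_handle (a point): Middle of the tray's black bridge handle, 37 mm above the underside's centre: a bar 54 mm long (x), 12 mm thick (y), from 26 to 48 mm above the underside, on two posts near its ends. Grip it across its 12 mm.
- latch_pivot (a point): Axis of the hold-down latch, upright, on the deck surface 95 mm in front (-x) of the bay's nominal middle.
- latch_knob (a point): On the axis of the latch's upright black knob, 16 mm in diameter, 13 to 45 mm above the deck; this point is 35 mm above the deck, 32 mm from the pivot. The knob stands on a steel arm 14 mm wide, 50 mm long from the pivot, 8 to 13 mm above the deck: it passes over a seated tray's edge, not over one riding on the pins.
- latch (a joint): Angle of the latch in rad: 0 open, arm pointing to the autosampler's right (-y); turning anticlockwise seen from above it grows to its stop at 1.57, arm pointing to +x over the middle of the tray's front edge. It stays where it is left (friction 0.06 N m, about 2 N at the knob).
- tip_box: Loose pipette-tip box, grey with a clear lid, 85 by 122 by 64 mm, on the bench; it may have changed places with the tray. Leave it alone. Origin at the centre of its underside.
- std_jar: Loose amber jar, 42 mm in diameter, 55 mm high, standing on the deck left of the bay. Leave it alone. Origin at the centre of its underside.
- vial: Loose small glass vial, 20 mm in diameter, 42 mm high, standing on the deck right of the bay. Leave it alone. Origin at the centre of its underside.
- bottle: Loose glass bottle with a blue cap, 72 mm in diameter, 140 mm high, on the bench. Leave it alone. Origin at the centre of its underside.
- beaker: Loose beaker, 72 mm in diameter, 85 mm high, on the bench. Leave it alone. Origin at the centre of its underside.
- driver: Loose screwdriver, 170 mm long, lying on the bench. Leave it alone.
- pipette: Loose white pipette, 200 mm long, 26 mm wide and 22 mm high, lying on the bench between the robot and the autosampler. Leave it alone. Origin on the bench under the middle, x towards its tip.
There are look-alikes about, which are no part of the job. What is shaped like the tray but red is not meant.

How it is judged:
On the way:
1. the tray lies flush on the deck with both pins through its holes (z of tray in the frame of bay between -0.003 and 0.0018 m and horizontal distance between tray and bay below 0.01 m and angle between tray's own z axis and vertical below 0.02 rad and angle between the y axis of tray and the y axis of bay, either way round below 0.06 rad), for 0.2 s.
At the end, for the whole second after the job is handed in: The tray lies flush on the deck over both pins (underside within 1.8 mm of the deck, level within 0.02 rad, centre within 10 mm of the bay's nominal middle, square to it within 0.06 rad), at rest and released, and the latch is swung over its edge to more than 1.4 rad (all of step 1 and linear speed of tray below 0.01 m/s and value of joint latch above 1.4 rad); the robot touches nothing.
It fails at once if the tray bears on the autosampler with more than 30 N (contact force between tray and sampler above 30 N).
It fails at once if the tray is tipped by more than 0.35 rad (angle between tray's own z axis and vertical above 0.35 rad).
It fails at once if a bystander is moved by more than 20 mm (distance of any of tip_box, std_jar, vial, bottle, beaker, driver, pipette from where it was at the start of the episode above 0.02 m).
It also fails if it takes over 72 s, if anything falls off the work surface, if the arm or the gripper's body presses on something with over 40 N, if the wrist force passes 120 N, or if a joint passes its speed limit or range.

## Working session

There is one attempt and no reset: what is moved stays moved. The work goes in short steps, Python scripts to look and compute and a tool call to move; the robot and the scene stay as the last step left them, time stands still between calls to the robot, and variables do not carry over. Pictures are saved under pics/ and viewed, at most 10 in all, crops included, and the job is handed in when it is done.

Besides the shell and the picture viewer there is one more tool, called after "Request:" in YAML: its name, and indented under it one key for each argument. move_arm: Moves the arm, as the interface text tells. Its arguments: {"type":"object","properties":{"motion":{"type":"array","items":{"type":"object","properties":{"delta_pos":{"type":"array","items":{"type":"number"}},"twist":{"type":"array","items":{"type":"number"}}}}},"grip":{"type":"number"},"force":{"type":"number"}},"required":["motion"]}

```bash
mkdir -p pics
cat > h.py <<'E'
import numpy as np, cv2
from plant import robot
def cam(n):
    return robot.read_camera(n)
def ray(c,u,v):
    K=c["camera_matrix"]; d=np.array([(u-K[0,2])/K[0,0],(v-K[1,2])/K[1,1]])
    s=d.copy()
    for _ in range(20): s=d/(1+c["k1"]*(s@s))
    R=np.array(c["R"]); o=-R.T@np.array(c["t"])
    return o,R.T@np.array([s[0],s[1],1.])
def pl(c,u,v,z):
    o,d=ray(c,u,v); return o+d*(z-o[2])/d[2]
def proj(c,X):
    p=np.array(c["R"])@np.array(X)+np.array(c["t"]); s=p[:2]/p[2]; s=s*(1+c["k1"]*(s@s)); K=c["camera_matrix"]
    return K[0,0]*s[0]+K[0,2],K[1,1]*s[1]+K[1,2]
E
python3 - <<'E'
from h import *
for n in("scene","top"):
    c=cam(n); cv2.imwrite(f"pics/{n}0.png",c["img"]); R=np.array(c["R"]); print(n,-R.T@np.array(c["t"]),R[2],c["k1"],c["camera_matrix"][0])
print(robot.get_obs())
E
```

```text
scene [ 1.64375735 -0.02924269  0.9499498 ] [-0.7984309  -0.09522615 -0.59450827] -0.08330354782683086 [477.95104542   0.         316.78561428]
top [ 0.29079373 -0.17831216  1.36282411] [ 0.17604418 -0.01527265 -0.98426378] -0.04618135082323305 [370.04716113   0.         315.12077771]
{'time': 0.1, 'joint_positions': array([-1.42863181e+00,  1.24492154e-01,  1.65154657e+00,  4.88349602e-06,
        1.36750009e+00, -8.26088233e-02]), 'dq': array([-0.00106122, -0.00061061, -0.00280882, -0.00081387,  0.00103478,
        0.00123837]), 'joint_efforts': array([ 4.06768959e-04, -4.24929607e+01, -3.66654432e+01, -1.64565859e-04,
        3.88612098e-03, -7.24313622e-06]), 'position': array([ 0.14477077, -0.63315356,  0.25513667]), 'eef_rot': array([-3.13965353e+00, -1.65351303e-04,  2.24772187e-01]), 'force': array([ 0.01670972,  0.33726243, -0.37508437]), 'ft_torque': array([ 0.03790378, -0.00129158, -0.02165415]), 'grip_force': 0.0, 'gripper_width': 0.9979711089556692}
```

View pics/scene0.png

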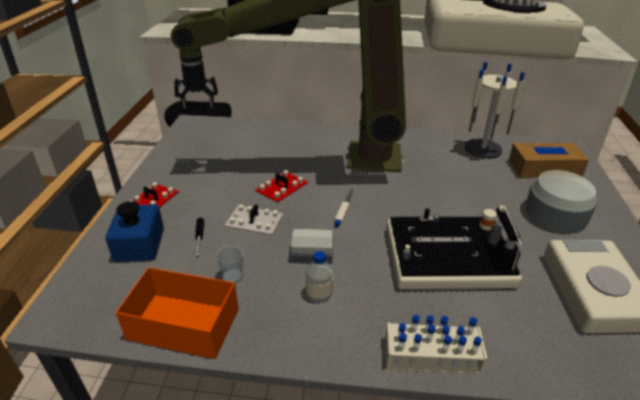

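View pics/top0.png

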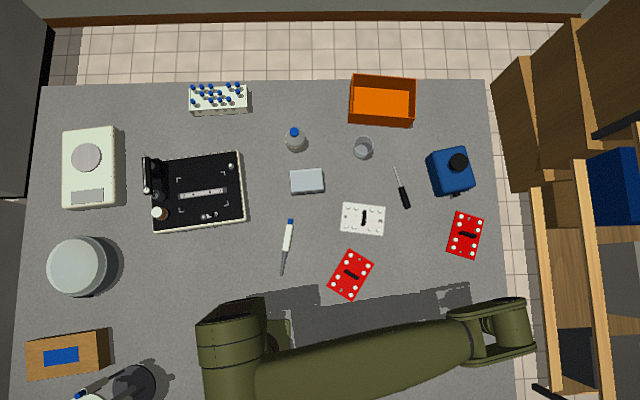

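The top view shows the white tray at about (362,218) and the sampler's bay at about (203,193), with the bar and printed corners. The latch is near (208,216). I'll enlarge both.

Run:
```python
from h import *
im=cv2.imread("pics/top0.png")
a=cv2.resize(im[145:240,140:255],None,fx=4.6,fy=4.6,interpolation=cv2.INTER_CUBIC)
b=cv2.resize(im[195:245,332:392],None,fx=4.2,fy=4.2,interpolation=cv2.INTER_CUBIC)
o=np.zeros((a.shape[0],a.shape[1]+b.shape[1]+10,3),np.uint8);o[:,:a.shape[1]]=a;o[:b.shape[0],a.shape[1]+10:]=b
sc=cv2.imread("pics/scene0.png")[195:240,210:300]; s=cv2.resize(sc,None,fx=2.8,fy=2.8,interpolation=cv2.INTER_CUBIC)
o[220:220+s.shape[0],a.shape[1]+10:a.shape[1]+10+s.shape[1]]=s
print(o.shape);cv2.imwrite("pics/crop1.png",o)
s=cv2.resize(cv2.imread("pics/scene0.png")[198:295,380:530],None,fx=5.2,fy=5.2,interpolation=cv2.INTER_CUBIC);cv2.imwrite("pics/crop2.png",s)
```

```text
(437, 791, 3)
```

View pics/crop1.png

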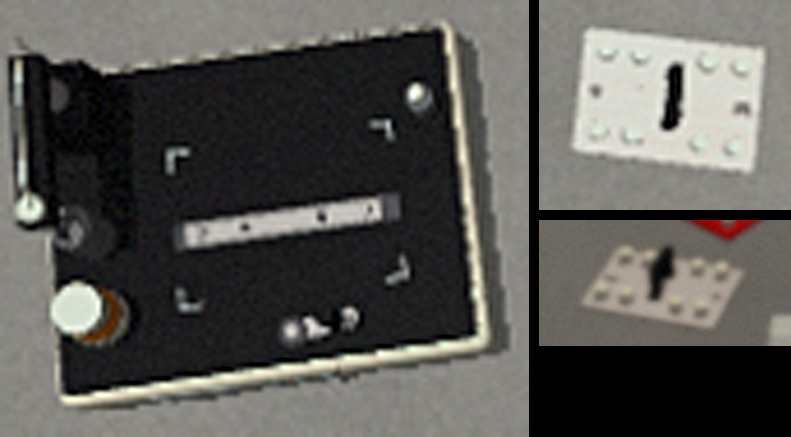

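View pics/crop2.png

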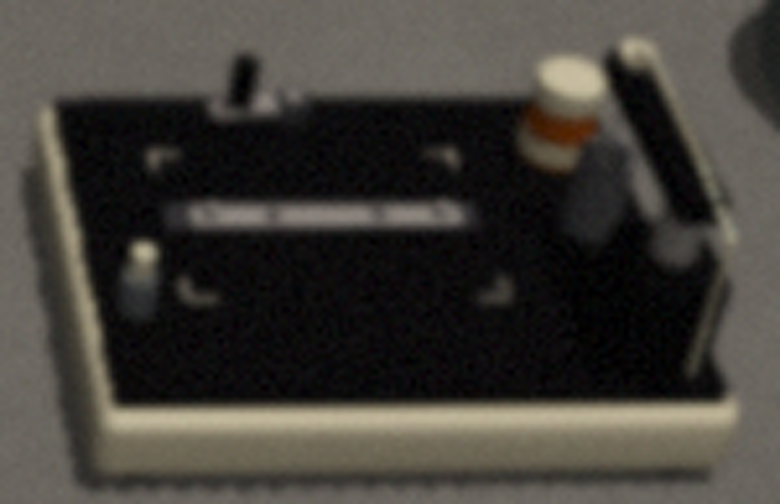

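Crop: bay corner marks, bright bar (its ends carry the pins), knob at the front pointing right-ish, round hole on the tray's left (+y) side. Now measure.

```bash
cat > m.py <<'E'
from h import *
import sys
def blobs(mask,x0,y0,amin=3):
    n,l,s,ce=cv2.connectedComponentsWithStats(mask.astype(np.uint8),connectivity=8)
    return [(s[i,4],ce[i]+[x0,y0],s[i,:4]+[x0,y0,0,0]) for i in range(1,n) if s[i,4]>=amin]
def main():
    c=cam("top"); im=c["img"].astype(int); g=im.mean(2)
    # tray
    sub=im[195:245,332:392]; m=(sub.min(2)>165).astype(np.uint8)
    m=cv2.morphologyEx(m,cv2.MORPH_CLOSE,np.ones((7,7)))
    cn=max(cv2.findContours(m,cv2.RETR_EXTERNAL,cv2.CHAIN_APPROX_NONE)[0],key=cv2.contourArea)
    P=np.array([pl(c,p[0]+332,p[1]+195,.006)[:2] for p in cn[:,0]],np.float32)
    r=cv2.minAreaRect(P*1000); print("tray",r)
    # deck
    x0,y0,x1,y1=140,145,255,240
    d=im[y0:y1,x0:x1]
    for a,ce,b in blobs(d.min(2)>75,x0,y0):
        if a<400: print(a,ce.round(1),b,(pl(c,*ce,.06)[:2]*1000).round(1))
    c=cam("scene"); im=c["img"].astype(int); x0,y0,x1,y1=395,212,485,262
    print("scene")
    for a,ce,b in blobs(im[y0:y1,x0:x1].min(2)>55,x0,y0):
        print(a,ce.round(1),b,(pl(c,*ce,.06)[:2]*1000).round(1))
main()
E
python3 m.py
```

```text
tray ((457.6990966796875, -373.35015869140625), (160.4714813232422, 110.7975082397461), 82.03150939941406)
28 [230.5 165.6] [228 163   6   6] [652.2 106.5]
11 [223.  172.1] [221 171   5   4] [628.5 133.4]
16 [177.5 178.8] [176 177   5   6] [606.8 298.1]
259 [201.6 192.8] [179 188  48  11] [553.4 208.6]
15 [226.5 204. ] [224 201   5   6] [511.  118.1]
14 [180.  210.5] [178 208   6   5] [490.5 283.8]
13 [215.6 213.2] [214 212   4   4] [478.5 156. ]
36 [205.6 216.3] [201 214  11   6] [468.1 191.5]
3 [165.7 216. ] [165 215   2   3] [471.6 334.4]
scene
161 [410.3 214.5] [395 212  30   9] [442.5 118.9]
301 [454.7 214.3] [428 212  57   8] [424.7 257. ]
5 [409.4 227.8] [409 227   2   3] [509.4 113.9]
4 [466.  227.5] [465 227   3   2] [487.4 284. ]
6 [483.3 226.7] [482 226   3   3] [476.9 337.4]
270 [442.3 239. ] [415 236  55   6] [550.3 207.7]
49 [396.1 254.5] [395 242   5  20] [633.9  72.9]
50 [406.9 248.6] [404 244   7  10] [605.2 103.6]
5 [415.4 253.6] [415 252   2   4] [623.8 126.7]
```

```bash
cat > y.py <<'E'
from h import *
for n,(x0,y0,x1,y1),th in(("top",(176,184,230,203),90),("scene",(412,233,474,246),60)):
    G=np.mean([cam(n)["img"].astype(float) for _ in range(6)],0); c=cam(n)
    g=G.min(2); sub=g[y0:y1,x0:x1]
    # weighted centroid line of bar: per column centroid
    w=np.clip(sub-45,0,None); cols=np.arange(x0,x1); rows=np.arange(y0,y1)
    s=w.sum(0); ok=s>0.5*np.median(s); v=(w*rows[:,None]).sum(0)/np.maximum(s,1)
    P=np.array([pl(c,u,vv,.06)[:2] for u,vv in zip(cols[ok],v[ok])])
    k=np.polyfit(P[:,1],P[:,0],1); 
    tot=s.sum(); cu=(cols*s).sum()/tot; cv_=(v*s).sum()/tot
    print(n,"bar yaw",-np.arctan(k[0]),"resid",np.std(P[:,0]-np.polyval(k,P[:,1])),"cent",pl(c,cu,cv_,.06)[:2],"ends",P[0],P[-1])
    im=cv2.resize(np.clip(G[y0-3:y1+3,x0-3:x1+3]*1.2,0,255).astype(np.uint8),None,fx=10,fy=10,interpolation=cv2.INTER_CUBIC); cv2.imwrite(f"pics/bar_{n}.png",im)
a=cv2.imread("pics/bar_top.png");b=cv2.imread("pics/bar_scene.png");w=max(a.shape[1],b.shape[1])
o=np.zeros((a.shape[0]+b.shape[0],w,3),np.uint8);o[:a.shape[0],:a.shape[1]]=a;o[a.shape[0]:,:b.shape[1]]=b;cv2.imwrite("pics/bars.png",o);print(a.shape,b.shape)
# deck edges, top: front edge and right edge of black->white
c=cam("top");g=c["img"].min(2).astype(float)
def edge(pts,dirn,z,axis):
    Q=[]
    for u,v in pts:
        ss=np.arange(-5,5.01,.25); val=[cv2.getRectSubPix(g.astype(np.float32),(1,1),(float(u+dirn[0]*s),float(v+dirn[1]*s)))[0,0] for s in ss]
        gr=np.diff(val); s=ss[gr.argmax()]; Q.append(pl(c,u+dirn[0]*s,v+dirn[1]*s,z)[:2])
    Q=np.array(Q); k=np.polyfit(Q[:,axis],Q[:,1-axis],1); r=Q[:,1-axis]-np.polyval(k,Q[:,axis]); m=abs(r)<.003
    k=np.polyfit(Q[m,axis],Q[m,1-axis],1); return k,m.sum(),len(Q)
f=[(160+i*(240-160)/60,231.5+i*(219.5-231.5)/60) for i in range(61)]
k,m,n=edge(f,(.12,1),.06,1); print("front yaw",-np.arctan(k[0]),k,m,n)
r=[(237+i*(244-237)/60,156+i*(215-156)/60) for i in range(61)]
k,m,n=edge(r,(1,-.12),.06,0); print("right yaw",np.arctan(k[0]),k,m,n)
E
python3 y.py
```

```text
top bar yaw 0.12463462002124666 resid 0.0003425669727538872 cent [0.55323101 0.2080098 ] ends [0.54474166 0.28617936] [0.56236916 0.13530479]
scene bar yaw 0.12189740912821108 resid 0.00035756976282141895 cent [0.5502922  0.20656223] ends [0.55886843 0.13414114] [0.54156631 0.28296994]
(250, 600, 3) (190, 680, 3)
front yaw 0.1291801490635661 [-0.12990354  0.46912056] 60 61
right yaw 0.12701294233022967 [ 0.12770038 -0.00287243] 61 61
```

View pics/bars.png

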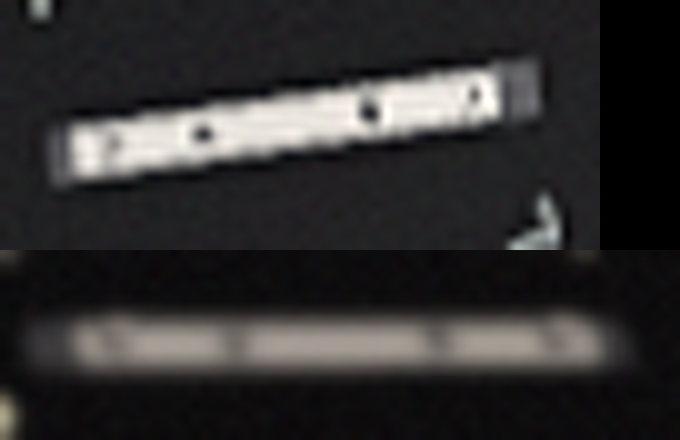

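Request:
move_arm:
  motion:
    - {"delta_pos": [3.91,3.25,0],"twist": [0,0,-0.0455]}
    - {"delta_pos": [3.91,3.25,0],"twist": [0,0,-0.0455]}
    - {"delta_pos": [3.91,3.25,0],"twist": [0,0,-0.0455]}
    - {"delta_pos": [3.91,3.25,0],"twist": [0,0,-0.0455]}
    - {"delta_pos": [3.91,3.25,0],"twist": [0,0,-0.0455]}
    - {"delta_pos": [3.91,3.25,0],"twist": [0,0,-0.0455]}
    - {"delta_pos": [3.91,3.25,0],"twist": [0,0,-0.0455]}
    - {"delta_pos": [3.91,3.25,0],"twist": [0,0,-0.0455]}
    - {"delta_pos": [0,0,0],"twist": [0,0,0]}
    - {"delta_pos": [0,0,0],"twist": [0,0,0]}
  grip: 1
  force: 40

```text
time: 2.2
position: [0.4575, -0.3738, 0.2563]
eef_rot: [3.141, 0.0, -0.139]
force: [-0.1, 0.1, -0.2]
gripper_width: 0.997
grip_force: 0.0
```

Request:
move_arm:
  motion:
    - {"delta_pos": [0,0,-5.3]}
    - {"delta_pos": [0,0,-5.3]}
    - {"delta_pos": [0,0,-5.3]}
    - {"delta_pos": [0,0,-3.5]}
    - {"delta_pos": [0,0,-1.8]}
    - {"delta_pos": [0,0,0]}

```text
schema error: expected keys delta_pos, twist
```

Request:
move_arm:
  motion:
    - {"delta_pos": [0,0,0]}
    - {"delta_pos": [0,0,0]}
    - {"delta_pos": [0,0,0]}
    - {"delta_pos": [0,0,0]}
    - {"delta_pos": [0,0,0]}
    - {"delta_pos": [0,0,0]}
  grip: 0
  force: 40

```text
schema error: expected keys delta_pos, twist
```

Request:
move_arm:
  motion:
    - {"delta_pos": [0,0,-5.3],"twist": [0,0,0]}
    - {"delta_pos": [0,0,-5.3],"twist": [0,0,0]}
    - {"delta_pos": [0,0,-5.3],"twist": [0,0,0]}
    - {"delta_pos": [0,0,-3.5],"twist": [0,0,0]}
    - {"delta_pos": [0,0,-1.8],"twist": [0,0,0]}
    - {"delta_pos": [0,0,0],"twist": [0,0,0]}

```text
time: 2.95
position: [0.4566, -0.3739, 0.0435]
eef_rot: [-3.14, 0.002, -0.14]
force: [0.3, 0.0, -0.2]
gripper_width: 0.997
grip_force: 0.0
```

Request:
move_arm:
  motion:
    - {"delta_pos": [0,0,0],"twist": [0,0,0]}
    - {"delta_pos": [0,0,0],"twist": [0,0,0]}
    - {"delta_pos": [0,0,0],"twist": [0,0,0]}
    - {"delta_pos": [0,0,0],"twist": [0,0,0]}
    - {"delta_pos": [0,0,0],"twist": [0,0,0]}
    - {"delta_pos": [0,0,0],"twist": [0,0,0]}
  grip: 0
  force: 40

```text
time: 3.7
position: [0.4582, -0.3742, 0.0453]
eef_rot: [3.141, -0.001, -0.139]
force: [-0.1, -1.2, 5.5]
gripper_width: 0.135
grip_force: 40.2
```

Request:
move_arm:
  motion:
    - {"delta_pos": [0,0,1],"twist": [0,0,0]}
    - {"delta_pos": [0,0,3],"twist": [0,0,0]}
    - {"delta_pos": [0,0,4.5],"twist": [0,0,0]}
    - {"delta_pos": [0,0,4],"twist": [0,0,0]}
    - {"delta_pos": [0,0,0.5],"twist": [0,0,0]}
    - {"delta_pos": [0,0,0],"twist": [0,0,0]}
  force: 60

```text
time: 4.45
position: [0.457, -0.3729, 0.1727]
eef_rot: [-3.14, 0.002, -0.139]
force: [-1.1, -0.4, -2.9]
gripper_width: 0.129
grip_force: 58.8
```

Request:
move_arm:
  motion:
    - {"delta_pos": [0.5,2.3,0],"twist": [0,0,0.01]}
    - {"delta_pos": [0.8,5,0],"twist": [0,0,0.022]}
    - {"delta_pos": [0.8,5.5,0],"twist": [0,0,0.026]}
    - {"delta_pos": [0.9,5.5,0],"twist": [0,0,0.026]}
    - {"delta_pos": [0.9,5.5,0],"twist": [0,0,0.026]}
    - {"delta_pos": [0.9,5.5,0],"twist": [0,0,0.026]}
    - {"delta_pos": [0.9,5.5,0],"twist": [0,0,0.026]}
    - {"delta_pos": [0.9,5.5,0],"twist": [0,0,0.026]}
    - {"delta_pos": [0.8,5.5,0],"twist": [0,0,0.026]}
    - {"delta_pos": [0.8,5.5,0],"twist": [0,0,0.026]}
    - {"delta_pos": [0.7,5,0],"twist": [0,0,0.022]}
    - {"delta_pos": [0.5,2,0],"twist": [0,0,0.004]}

```text
time: 5.95
position: [0.5496, 0.2123, 0.1717]
eef_rot: [3.142, 0.004, 0.131]
force: [0.8, 0.3, -2.6]
gripper_width: 0.127
grip_force: 59.1
```

Run:
```python
from h import *
c=cam("top");cv2.imwrite("pics/held.png",cv2.resize(c["img"][100:260,120:280],None,fx=3.6,fy=3.6,interpolation=cv2.INTER_CUBIC))
c=cam("scene");cv2.imwrite("pics/held_s.png",cv2.resize(c["img"][130:300,340:560],None,fx=3.4,fy=3.4,interpolation=cv2.INTER_CUBIC))
o=robot.get_obs();print(o["time"],o["position"],o["eef_rot"],o["force"],o["ft_torque"],o["gripper_width"])
```

```text
6.05 [0.5503241  0.21126577 0.17227967] [3.14138434 0.00338264 0.12986783] [ 0.25561688 -0.46636894 -3.42314415] [-0.03764858 -0.05992375 -0.00627253] 0.1313945817852031
```

View pics/held_s.png

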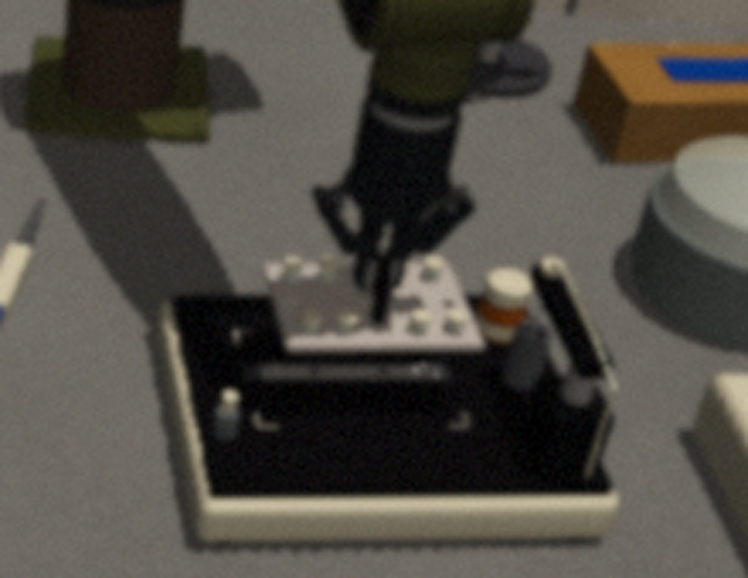

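Request:
move_arm:
  motion:
    - {"delta_pos": [0.1,-0.2,-1.5],"twist": [0,0,-0.003]}
    - {"delta_pos": [0.05,-0.05,-2],"twist": [0,0,0]}
    - {"delta_pos": [0,0,-1.2],"twist": [0,0,0]}
    - {"delta_pos": [0,0,-0.3],"twist": [0,0,0]}
    - {"delta_pos": [0,0,0],"twist": [0,0,0]}
    - {"delta_pos": [0,0,0],"twist": [0,0,0]}

```text
time: 6.8
position: [0.5537, 0.207, 0.1252]
eef_rot: [-3.141, -0.002, 0.124]
force: [-0.0, 0.7, -2.6]
gripper_width: 0.128
grip_force: 59.1
```

```bash
cat > a.py <<'E'
from h import *
L=[]
for i in range(5):
    cam("top"); o=robot.get_obs(); L.append(np.r_[o["position"]*1000,o["eef_rot"]*1000,o["force"],o["ft_torque"]*10])
L=np.array(L); np.set_printoptions(suppress=True,precision=1,linewidth=150)
L[:,3]%=2000*np.pi
print(o["time"],"mean",L.mean(0),"\nstd",L.std(0))
E
python3 a.py
```

```text
7.05 mean [ 553.6  207.   125.1 3141.8   -1.3  123.9    0.3    0.2   -2.5   -0.1   -0.     0.1] 
std [0.1 0.  0.2 0.  0.3 0.1 0.5 0.6 0.4 0.2 0.1 0.3]
```

Request:
move_arm:
  motion:
    - {"delta_pos": [-0.16,0.2,-0.5],"twist": [0,0,0.003]}
    - {"delta_pos": [0,0,-0.4],"twist": [0,0,0]}
    - {"delta_pos": [0,0,-0.2],"twist": [0,0,0]}
    - {"delta_pos": [0,0,0],"twist": [0,0,0]}
    - {"delta_pos": [0,0,0],"twist": [0,0,0]}

```text
time: 7.68
position: [0.5517, 0.2089, 0.1134]
eef_rot: [-3.142, -0.0, 0.127]
force: [-0.1, 0.3, -2.8]
gripper_width: 0.131
grip_force: 59.2
```

Request:
move_arm:
  motion:
    - {"delta_pos": [0,0,-0.05],"twist": [0,0,0]}
    - {"delta_pos": [0,0,-0.05],"twist": [0,0,0]}
    - {"delta_pos": [0,0,0],"twist": [0,0,0]}

```text
time: 8.05
position: [0.5516, 0.2088, 0.1123]
eef_rot: [-3.142, -0.0, 0.127]
force: [0.7, 0.1, -2.9]
gripper_width: 0.128
grip_force: 59.2
```

Request:
move_arm:
  motion:
    - {"delta_pos": [0,0,-0.05],"twist": [0,0,0]}
    - {"delta_pos": [0,0,0],"twist": [0,0,0]}

```text
time: 8.3
position: [0.5517, 0.2089, 0.1121]
eef_rot: [-3.142, -0.0, 0.127]
force: [-1.1, -0.3, -0.5]
gripper_width: 0.124
grip_force: 59.3
```

Request:
move_arm:
  motion:
    - {"delta_pos": [0,0,-0.03],"twist": [0,0,0]}
    - {"delta_pos": [0,0,0],"twist": [0,0,0]}

```text
time: 8.55
position: [0.5517, 0.2089, 0.1119]
eef_rot: [-3.142, -0.0, 0.127]
force: [-0.5, -0.0, 0.4]
gripper_width: 0.128
grip_force: 59.6
```

Request:
move_arm:
  motion:
    - {"delta_pos": [0,0,-0.03],"twist": [0,0,0]}
    - {"delta_pos": [0,0,0],"twist": [0,0,0]}

```text
time: 8.8
position: [0.5518, 0.2089, 0.1117]
eef_rot: [-3.142, -0.001, 0.127]
force: [-1.1, -0.8, 1.5]
gripper_width: 0.136
grip_force: 59.8
```

Request:
move_arm:
  motion:
    - {"delta_pos": [0.05,0,-0.05],"twist": [0,0,0]}
    - {"delta_pos": [0.05,0,0],"twist": [0,0,0]}
    - {"delta_pos": [0,0.05,0],"twist": [0,0,0]}
    - {"delta_pos": [0,0.05,0],"twist": [0,0,0]}
    - {"delta_pos": [-0.05,0,0],"twist": [0,0,0]}
    - {"delta_pos": [-0.05,0,0],"twist": [0,0,0]}
    - {"delta_pos": [-0.05,0,0],"twist": [0,0,0]}
    - {"delta_pos": [-0.05,0,0],"twist": [0,0,0]}

```text
time: 9.8
position: [0.5517, 0.2096, 0.1115]
eef_rot: [3.141, -0.003, 0.126]
force: [3.0, -4.8, 4.8]
gripper_width: 0.128
grip_force: 60.3
```

Request:
move_arm:
  motion:
    - {"delta_pos": [0,-0.05,0],"twist": [0,0,0]}
    - {"delta_pos": [0,-0.05,0],"twist": [0,0,0]}
    - {"delta_pos": [0,-0.05,0],"twist": [0,0,0]}
    - {"delta_pos": [0,-0.05,0],"twist": [0,0,0]}
    - {"delta_pos": [0,0,0],"twist": [0,0,0]}

```text
time: 10.42
position: [0.5513, 0.2089, 0.1113]
eef_rot: [-3.139, -0.003, 0.127]
force: [4.6, 2.9, 4.0]
gripper_width: 0.129
grip_force: 60.3
```

Request:
move_arm:
  motion:
    - {"delta_pos": [0.04,0.06,-0.05],"twist": [0,0,0.005]}
    - {"delta_pos": [0.04,0.06,0],"twist": [0,0,0.005]}
    - {"delta_pos": [0,0,0],"twist": [0,0,0.005]}
    - {"delta_pos": [0,0,0],"twist": [0,0,0]}

```text
time: 10.92
position: [0.552, 0.2092, 0.1111]
eef_rot: [-3.141, -0.002, 0.142]
force: [3.2, 0.0, 6.1]
gripper_width: 0.124
grip_force: 60.8
```

```bash
python3 a.py
```

```text
11.175 mean [ 552.   209.2  111.1 3141.9   -1.7  141.5    3.4   -0.9    6.3    4.1   -6.1   -2.1] 
std [0.  0.  0.  0.  0.  0.  0.2 0.3 0.5 0.3 0.4 0.4]
```

Request:
move_arm:
  motion:
    - {"delta_pos": [0,0,0],"twist": [0,0,-0.006]}
    - {"delta_pos": [0,0,0],"twist": [0,0,-0.006]}
    - {"delta_pos": [0,0,0],"twist": [0,0,-0.006]}
    - {"delta_pos": [0,0,0],"twist": [0,0,-0.006]}
    - {"delta_pos": [0,0,0],"twist": [0,0,-0.006]}
    - {"delta_pos": [0,0,0],"twist": [0,0,0]}

```text
time: 11.92
position: [0.5515, 0.2092, 0.111]
eef_rot: [3.141, -0.0, 0.113]
force: [1.2, -1.6, 7.5]
gripper_width: 0.13
grip_force: 61.1
```

```bash
python3 a.py
```

```text
12.175 mean [ 551.5  209.2  111.  3141.3   -0.2  113.5    1.7   -0.8    7.7    3.9   -2.8    3.5] 
std [0.  0.  0.  0.  0.  0.  0.4 0.1 0.2 0.3 0.2 0.2]
```

Request:
move_arm:
  motion:
    - {"delta_pos": [0,0,0],"twist": [0,0,0.008]}
    - {"delta_pos": [0,0,0],"twist": [0,0,0.007]}
    - {"delta_pos": [-0.006,0.05,0],"twist": [0,0,0]}
    - {"delta_pos": [-0.006,0.05,0],"twist": [0,0,0]}
    - {"delta_pos": [-0.006,0.05,0],"twist": [0,0,0]}
    - {"delta_pos": [-0.006,0.05,0],"twist": [0,0,0]}
    - {"delta_pos": [0,0,0],"twist": [0,0,0]}

```text
time: 13.05
position: [0.5516, 0.2097, 0.1112]
eef_rot: [3.139, -0.0, 0.127]
force: [1.4, -7.8, 8.8]
gripper_width: 0.125
grip_force: 61.1
```

```bash
python3 a.py
```

```text
13.3 mean [ 551.6  209.7  111.2 3138.6   -0.1  127.4    1.8   -6.4    9.9   -5.5   -2.4   -0.5] 
std [0.  0.  0.  0.  0.  0.  0.5 0.8 0.6 0.3 0.1 0.2]
```

Request:
move_arm:
  motion:
    - {"delta_pos": [-0.006,0.05,0],"twist": [0,0,0]}
    - {"delta_pos": [-0.006,0.05,0],"twist": [0,0,0]}
    - {"delta_pos": [-0.006,0.05,0],"twist": [0,0,0]}
    - {"delta_pos": [0,0,0],"twist": [0,0,0]}

```text
time: 13.8
position: [0.5515, 0.2103, 0.1113]
eef_rot: [3.137, 0.0, 0.128]
force: [1.0, -10.1, 10.8]
gripper_width: 0.133
grip_force: 61.2
```

```bash
python3 a.py
```

```text
14.05 mean [ 551.5  210.3  111.3 3136.6    0.2  127.5    1.7  -10.1   10.1  -10.8   -2.6   -0.4] 
std [0.  0.  0.  0.  0.  0.  0.4 0.4 0.5 0.2 0.2 0.2]
```

Request:
move_arm:
  motion:
    - {"delta_pos": [0.012,-0.1,0],"twist": [0,0,0]}
    - {"delta_pos": [0.012,-0.1,0],"twist": [0,0,0]}
    - {"delta_pos": [0.012,-0.1,0],"twist": [0,0,0]}
    - {"delta_pos": [0.006,-0.05,0],"twist": [0,0,0]}
    - {"delta_pos": [0.006,-0.05,0],"twist": [0,0,0]}
    - {"delta_pos": [0.006,-0.05,0],"twist": [0,0,0]}
    - {"delta_pos": [0.006,-0.05,0],"twist": [0,0,0]}
    - {"delta_pos": [0,0,0],"twist": [0,0,0]}

```text
time: 15.05
position: [0.5515, 0.2091, 0.1109]
eef_rot: [-3.138, -0.001, 0.127]
force: [1.6, 4.5, 5.6]
gripper_width: 0.134
grip_force: 60.8
```

```bash
python3 a.py
```

```text
15.3 mean [ 551.5  209.1  110.8 3144.7   -0.6  126.8    1.6    3.9    6.5   12.9   -2.6   -0.4] 
std [0.  0.  0.  0.  0.  0.  0.5 0.3 0.6 0.3 0.3 0.4]
```

Run:
```python
from h import *
G=np.mean([cam("scene")["img"].astype(float) for _ in range(4)],0)[185:265,395:500]
T=np.mean([cam("top")["img"].astype(float) for _ in range(4)],0)[160:225,165:245]
a=cv2.resize(np.clip(G*1.6,0,255).astype(np.uint8),None,fx=7,fy=7,interpolation=cv2.INTER_CUBIC)[:320]
b=cv2.resize(np.clip(T,0,255).astype(np.uint8),None,fx=4.2,fy=4.2,interpolation=cv2.INTER_CUBIC)
o=np.zeros((a.shape[0]+b.shape[0],a.shape[1],3),np.uint8);o[:a.shape[0]]=a;o[a.shape[0]:,:b.shape[1]]=b
print(o.shape);cv2.imwrite("pics/ride.png",o)
```

```text
(593, 735, 3)
```

View pics/ride.png

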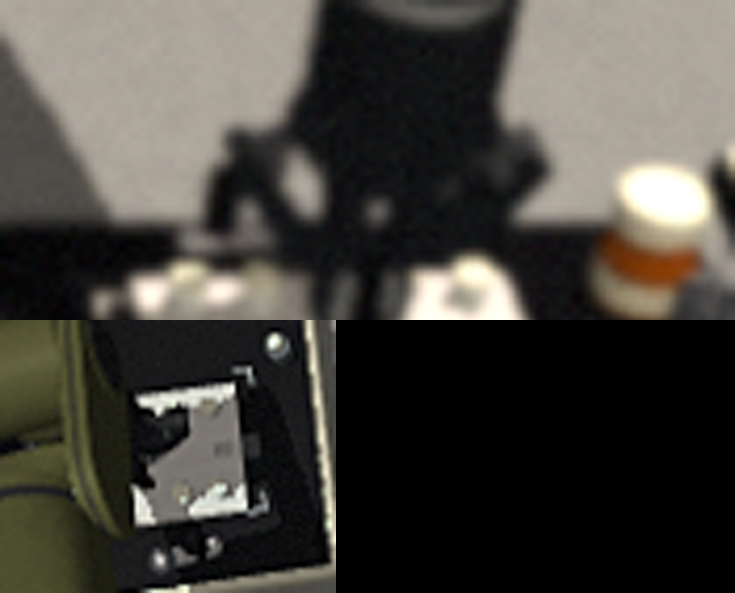

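Request:
move_arm:
  motion:
    - {"delta_pos": [0,0.08,0.1],"twist": [0,0,0]}
    - {"delta_pos": [0,0.08,0.06],"twist": [0,0,0]}
    - {"delta_pos": [0,0,0.2],"twist": [0,0,0]}
    - {"delta_pos": [0,0,0],"twist": [0,0,0]}
    - {"delta_pos": [0,0,0],"twist": [0,0,0]}

```text
time: 16.32
position: [0.55, 0.2085, 0.1123]
eef_rot: [3.14, 0.004, 0.127]
force: [-0.4, 0.3, -2.6]
gripper_width: 0.133
grip_force: 59.2
```

```bash
python3 a.py
```

```text
16.575 mean [ 550.6  208.7  112.7 3140.8    2.4  126.8    0.2    0.2   -2.6    0.1   -0.1   -0. ] 
std [0.3 0.1 0.3 0.2 0.8 0.  0.2 0.5 0.3 0.2 0.2 0.4]
```

Request:
move_arm:
  motion:
    - {"delta_pos": [0.04,0.02,0],"twist": [0.006,0,0]}
    - {"delta_pos": [0,0,-0.07],"twist": [0,0,0]}
    - {"delta_pos": [0,0,-0.05],"twist": [0,0,0]}
    - {"delta_pos": [0,0,0],"twist": [0,0,0]}
    - {"delta_pos": [0,0,0],"twist": [0,0,0]}

```text
time: 17.2
position: [0.5519, 0.2094, 0.1126]
eef_rot: [-3.136, -0.001, 0.127]
force: [0.4, -0.0, -2.4]
gripper_width: 0.13
grip_force: 59.1
```

```bash
python3 a.py
```

```text
17.45 mean [ 552.   209.4  112.7 3147.6   -0.8  126.8    0.3   -0.3   -2.1   -0.1   -0.2    0.2] 
std [0.  0.  0.  0.  0.  0.  0.8 0.2 0.5 0.3 0.2 0.3]
```

Request:
move_arm:
  motion:
    - {"delta_pos": [0,0,-0.05],"twist": [0,0,0]}
    - {"delta_pos": [0,0,0],"twist": [0,0,0]}

```text
time: 17.7
position: [0.5519, 0.2093, 0.1121]
eef_rot: [-3.136, -0.001, 0.127]
force: [-0.3, 0.0, -3.7]
gripper_width: 0.128
grip_force: 59.1
```

```bash
python3 a.py
```

```text
17.95 mean [ 551.9  209.4  112.1 3147.5   -0.7  126.8   -0.2   -0.1   -2.7   -0.1   -0.2   -0.2] 
std [0.  0.  0.  0.  0.  0.  0.6 0.5 0.5 0.1 0.5 0.3]
```

Request:
move_arm:
  motion:
    - {"delta_pos": [0,0,-0.05],"twist": [0,0,0]}
    - {"delta_pos": [0,0,0],"twist": [0,0,0]}

```text
time: 18.2
position: [0.552, 0.2094, 0.1118]
eef_rot: [-3.136, -0.001, 0.127]
force: [0.5, -0.2, -1.9]
gripper_width: 0.129
grip_force: 59.2
```

```bash
python3 a.py
```

```text
18.45 mean [ 552.   209.4  111.8 3147.6   -1.   126.8   -0.2   -0.1   -1.9    0.3    0.4   -0.1] 
std [0.  0.  0.  0.  0.  0.  0.6 0.5 0.5 0.2 0.2 0.2]
```

Request:
move_arm:
  motion:
    - {"delta_pos": [0,0,-0.05],"twist": [0,0,0]}
    - {"delta_pos": [0,0,0],"twist": [0,0,0]}

```text
time: 18.7
position: [0.5521, 0.2094, 0.1115]
eef_rot: [-3.136, -0.001, 0.127]
force: [-1.0, -1.1, 0.9]
gripper_width: 0.128
grip_force: 59.6
```

```bash
python3 a.py
```

```text
18.95 mean [ 552.1  209.4  111.5 3147.5   -1.2  126.8   -1.1   -0.8    1.4   -0.1    1.8    0.6] 
std [0.  0.  0.  0.  0.  0.  0.6 0.5 0.7 0.5 0.2 0.2]
```

Request:
move_arm:
  motion:
    - {"delta_pos": [0.05,0,0],"twist": [0,0,0]}
    - {"delta_pos": [0.05,0,0],"twist": [0,0,0]}
    - {"delta_pos": [0.05,0,0],"twist": [0,0,0]}
    - {"delta_pos": [0.05,0,0],"twist": [0,0,0]}
    - {"delta_pos": [0,0,0],"twist": [0,0,0]}

```text
time: 19.58
position: [0.5537, 0.2095, 0.1111]
eef_rot: [-3.135, -0.0, 0.127]
force: [-4.4, -0.7, 4.3]
gripper_width: 0.131
grip_force: 60.3
```

```bash
python3 a.py
```

```text
19.825 mean [ 553.7  209.5  111.1 3147.8   -0.1  126.8   -4.9   -0.7    4.6    2.3   10.     2.2] 
std [0.  0.  0.  0.  0.1 0.  0.8 0.4 0.3 0.3 0.3 0.4]
```

Request:
move_arm:
  motion:
    - {"delta_pos": [-0.1,0,0],"twist": [0,0,0]}
    - {"delta_pos": [-0.1,0,0],"twist": [0,0,0]}
    - {"delta_pos": [-0.05,0,0],"twist": [0,0,0]}
    - {"delta_pos": [-0.05,0,0],"twist": [0,0,0]}
    - {"delta_pos": [-0.05,0,0],"twist": [0,0,0]}
    - {"delta_pos": [-0.05,0,0],"twist": [0,0,0]}
    - {"delta_pos": [0,0,0],"twist": [0,0,0]}

```text
time: 20.7
position: [0.5508, 0.2094, 0.1115]
eef_rot: [-3.136, -0.003, 0.127]
force: [5.6, -0.8, 0.7]
gripper_width: 0.13
grip_force: 59.6
```

```bash
python3 a.py
```

```text
20.95 mean [ 550.7  209.4  111.5 3147.4   -3.   127.1    4.9   -0.4    0.1    2.1   -9.9    0.4] 
std [0.  0.  0.  0.  0.  0.  0.5 0.3 0.5 0.3 0.2 0.2]
```

Request:
move_arm:
  motion:
    - {"delta_pos": [0.1,0,0],"twist": [0,0,0]}
    - {"delta_pos": [0.1,0,-0.03],"twist": [0,0,0.002]}
    - {"delta_pos": [0.006,-0.05,0],"twist": [0,0,0]}
    - {"delta_pos": [0.006,-0.05,0],"twist": [0,0,0]}
    - {"delta_pos": [0.006,-0.05,0],"twist": [0,0,0]}
    - {"delta_pos": [0,0,0],"twist": [0,0,0]}

```text
time: 21.7
position: [0.5517, 0.2084, 0.1107]
eef_rot: [-3.134, 0.0, 0.129]
force: [-2.0, 4.4, 4.9]
gripper_width: 0.128
grip_force: 60.5
```

```bash
python3 a.py
```

```text
21.95 mean [ 551.9  208.1  110.7 3148.    -0.3  128.8   -1.9    4.2    3.8   11.9    3.6    0.5] 
std [0.1 0.1 0.  0.3 0.1 0.  0.6 0.5 0.3 0.3 0.5 0.4]
```

Request:
move_arm:
  motion:
    - {"delta_pos": [0.006,-0.05,0],"twist": [0,0,0]}
    - {"delta_pos": [0.006,-0.05,0],"twist": [0,0,0]}
    - {"delta_pos": [0.006,-0.05,0],"twist": [0,0,0]}
    - {"delta_pos": [0,0,0],"twist": [0,0,0]}

```text
time: 22.45
position: [0.552, 0.2058, 0.1099]
eef_rot: [-3.137, 0.0, 0.129]
force: [0.8, 1.2, -3.9]
gripper_width: 0.127
grip_force: 59.0
```

```bash
python3 a.py
```

```text
22.7 mean [ 552.1  205.9  110.3 3146.7    0.2  128.9    1.4    0.4   -3.7    0.2   -2.4   -0.7] 
std [0.  0.1 0.2 0.1 0.  0.1 0.8 0.5 0.4 0.6 0.5 0.2]
```

Request:
move_arm:
  motion:
    - {"delta_pos": [0,0,-0.05],"twist": [0,0,0]}
    - {"delta_pos": [0,0,-0.05],"twist": [0,0,0]}
    - {"delta_pos": [0,0,-0.05],"twist": [0,0,0]}
    - {"delta_pos": [0,0,0],"twist": [0,0,0]}

```text
time: 23.2
position: [0.5522, 0.2063, 0.1093]
eef_rot: [-3.136, -0.0, 0.129]
force: [-0.5, -0.1, -2.9]
gripper_width: 0.131
grip_force: 59.1
```

```bash
python3 a.py
```

```text
23.45 mean [ 552.2  206.4  109.3 3147.5   -0.5  128.9   -0.1    0.3   -2.7   -0.    -0.1   -0.2] 
std [0.  0.  0.  0.  0.1 0.  0.4 0.4 0.4 0.1 0.3 0.3]
```

Request:
move_arm:
  motion:
    - {"delta_pos": [0,0,-0.07],"twist": [0,0,0]}
    - {"delta_pos": [0,0,-0.07],"twist": [0,0,0]}
    - {"delta_pos": [0,0,-0.07],"twist": [-0.003,0,0]}
    - {"delta_pos": [0,0,0],"twist": [0,0,0]}
    - {"delta_pos": [0,0,0],"twist": [0,0,0]}

```text
time: 24.08
position: [0.5523, 0.2064, 0.1072]
eef_rot: [-3.139, -0.0, 0.129]
force: [-0.3, -0.5, -1.8]
gripper_width: 0.128
grip_force: 59.2
```

```bash
python3 a.py
```

```text
24.325 mean [ 552.3  206.4  107.3 3144.6   -0.4  128.8    0.6    0.1   -2.7   -0.1   -0.2    0. ] 
std [0.  0.  0.  0.  0.  0.  0.5 0.5 0.5 0.1 0.2 0.4]
```

Request:
move_arm:
  motion:
    - {"delta_pos": [0,0,-0.06],"twist": [0,0,0]}
    - {"delta_pos": [0,0,-0.06],"twist": [0,0,0]}
    - {"delta_pos": [0,0,-0.03],"twist": [-0.003,0,0]}
    - {"delta_pos": [0,0,0],"twist": [0,0,0]}
    - {"delta_pos": [0,0,0],"twist": [0,0,0]}

```text
time: 24.95
position: [0.5523, 0.2064, 0.1057]
eef_rot: [-3.142, 0.0, 0.129]
force: [0.1, 0.5, -2.5]
gripper_width: 0.132
grip_force: 59.2
```

```bash
python3 a.py
```

```text
25.2 mean [ 552.3  206.4  105.8 3141.6   -0.1  128.8    0.6    0.3   -2.5    0.    -0.1    0.2] 
std [0.  0.  0.  0.  0.  0.  0.4 0.5 0.6 0.1 0.3 0.3]
```

Request:
move_arm:
  motion:
    - {"delta_pos": [0,0,-0.05],"twist": [0,0,0]}
    - {"delta_pos": [0,0,-0.03],"twist": [0,0,0]}
    - {"delta_pos": [0,0,0],"twist": [0,0,0]}

```text
time: 25.58
position: [0.5523, 0.2064, 0.1053]
eef_rot: [3.142, -0.0, 0.129]
force: [-1.7, -0.9, 0.7]
gripper_width: 0.125
grip_force: 59.6
```

```bash
python3 a.py
```

```text
25.825 mean [ 552.3  206.4  105.3 3141.6   -0.   128.8   -2.5   -0.7    2.2   -1.3    2.9   -0.1] 
std [0.  0.  0.  0.  0.  0.  0.3 0.6 0.5 0.3 0.4 0.2]
```

Request:
move_arm:
  motion:
    - {"delta_pos": [0,0,0],"twist": [0,0,0]}
    - {"delta_pos": [0,0,0],"twist": [0,0,0]}
    - {"delta_pos": [0,0,0],"twist": [0,0,0]}
    - {"delta_pos": [0,0,0],"twist": [0,0,0]}
  grip: 0.6

```text
time: 26.32
position: [0.5524, 0.2064, 0.1049]
eef_rot: [-3.142, -0.0, 0.129]
force: [-0.6, -0.6, 0.3]
gripper_width: 0.598
grip_force: 0.0
```

Request:
move_arm:
  motion:
    - {"delta_pos": [0,0,2],"twist": [0,0,0]}
    - {"delta_pos": [0,0,4],"twist": [0,0,0]}
    - {"delta_pos": [0,0,4],"twist": [0,0,0]}
    - {"delta_pos": [-5,-3,2],"twist": [0,0,0]}
    - {"delta_pos": [-5,-3.5,0],"twist": [0,0,0]}
    - {"delta_pos": [0,0,0],"twist": [0,0,0]}

```text
time: 27.08
position: [0.4493, 0.14, 0.2254]
eef_rot: [3.141, -0.001, 0.127]
force: [0.7, 0.7, 0.7]
gripper_width: 0.597
grip_force: 0.0
```

Run:
```python
from h import *
o=robot.get_obs();print(o["time"],o["position"],o["force"])
G=np.mean([cam("scene")["img"].astype(float) for _ in range(4)],0)[205:265,395:490]
c=cam("top");T=c["img"][155:228,165:245]
a=cv2.resize(np.clip(G*1.5,0,255).astype(np.uint8),None,fx=5,fy=5,interpolation=cv2.INTER_CUBIC)
b=cv2.resize(T,None,fx=4,fy=4,interpolation=cv2.INTER_CUBIC)
p=np.zeros((a.shape[0]+b.shape[0],a.shape[1],3),np.uint8);p[:a.shape[0]]=a;p[a.shape[0]:,:b.shape[1]]=b
cv2.imwrite("pics/seated.png",p)
# knob from initial bay frame
B=np.array([.5575,.207]);y=.127;piv=B-.095*np.array([np.cos(y),np.sin(y)]);print("pivot",piv,"knob open",piv+.032*np.array([np.sin(y),-np.cos(y)]))
```

```text
27.075 [0.44931499 0.1400078  0.22537657] [0.74266384 0.65358234 0.65891003]
pivot [0.4632651  0.19496741] knob open [0.46731818 0.16322512]
```

View pics/seated.png

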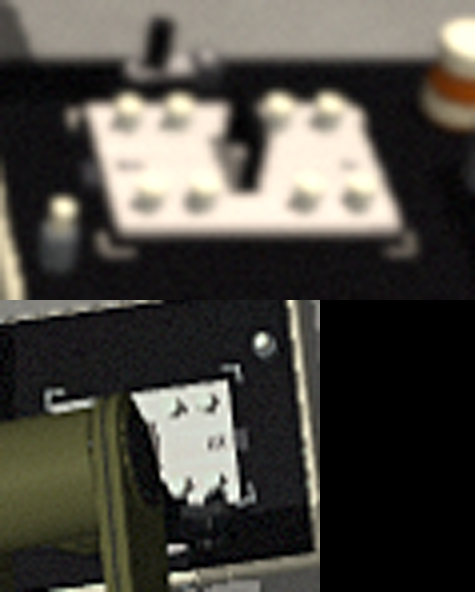

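Tray lies flush inside the printed corners, handle upright; knob top at about scene pixel (427,209), tray and bystanders as before. Localise the knob.

Run:
```python
from h import *
G=np.mean([cam("scene")["img"].astype(float) for _ in range(4)],0); c=cam("scene"); g=G.max(2)
for v in range(205,222): print(v,g[v,418:442].astype(int))
for u,v,z in((427.2,208.8,.105),(424.5,218,.073)): print(pl(c,u,v,z))
k=np.array([.4673,.1632])
print(proj(c,[*k,.105]),proj(c,[*k,.073]),proj(c,[.4633,.195,.073]))
```

```text
205 [107 106 107 107 106 108 106 107 107 106 107 108 107 108 106 107 106 106
 106 106 105 105 107 106]
206 [107 106 106 107 107 107 106 103 106 106 107 106 107 107 107 107 105 107
 106 107 109 106 107 108]
207 [107 108 106 108 107 106 104  99  94  96  97 103 106 107 107 106 106 108
 106 105 107 106 109 109]
208 [105 104 106 107 105 102  94  80  68  68  75  87 101 108 106 107 108 108
 107 108 106 108 107 110]
209 [104 106 105 104 103  99  85  57  39  36  46  69  92 103 107 107 108 108
 108 105 106 107 107 108]
210 [106 106 106 105 101  94  73  42  19  15  28  56  86 102 106 107 108 107
 108 108 108 107 107 107]
211 [106 106 107 103 102  90  66  35  12  10  26  54  84 101 106 107 109 108
 108 108 107 108 107 107]
212 [106 107 106 105 101  87  59  28   9  11  26  58  89 103 106 108 105 106
 106 106 107 109 108 109]
213 [108 107 107 105 100  83  53  22  10  10  29  60  91 104 105 106 103 104
 104 104 106 107 110 107]
214 [104 105 106 104 100  82  49  19   5   8  32  63  94 104 105 100  98 102
 105 103 104 105 106 107]
215 [ 95  95  98  97  95  78  44  17   9  15  43  75 103 111 101  92  90 105
 111 104  95  93  96  97]
216 [ 68  76  80  86  83  68  35  13  11  24  57  94 120 125 108  84  79  99
 108  98  81  72  69  72]
217 [ 37  50  73  91  80  58  35  19  16  34  70 109 131 132 114  86  70  76
  85  81  63  49  44  40]
218 [ 22  40  75  96  86  69  54  42  36  47  81 112 126 126 112  84  61  54
  58  54  45  33  24  21]
219 [12 32 62 83 88 83 74 63 53 56 75 90 96 95 87 72 50 40 37 37 33 24 17 13]
220 [ 9 20 40 62 69 72 66 58 49 45 51 57 56 57 52 43 34 30 29 27 24 17 14 13]
221 [10 13 20 34 41 43 39 34 29 28 29 26 27 25 23 25 22 26 24 25 21 14  9 12]
[0.46860795 0.16299414 0.105     ]
[0.4726226 0.1590555 0.073    ]
(np.float64(427.24097314161605), np.float64(208.54703575446518)) (np.float64(425.7701106009431), np.float64(217.03851049867697)) (np.float64(436.22357629990876), np.float64(217.0200651748204))
```

Request:
move_arm:
  motion:
    - {"delta_pos": [1.48,2.18,0],"twist": [0,0,0]}
    - {"delta_pos": [0,0,-3],"twist": [0,0,0]}
    - {"delta_pos": [0,0,-3],"twist": [0,0,0]}
    - {"delta_pos": [0,0,0],"twist": [0,0,0]}
    - {"delta_pos": [0,0,0],"twist": [0,0,0]}
  grip: 0.5

```text
time: 28.2
position: [0.4678, 0.1633, 0.1659]
eef_rot: [-3.142, -0.001, 0.129]
force: [-1.2, 0.1, 0.4]
gripper_width: 0.501
grip_force: 0.0
```

```bash
python3 a.py
```

```text
28.45 mean [ 468.   163.4  166.5 3141.9   -2.6  128.8    0.2    0.3   -0.1    0.2   -0.1    0.1] 
std [0.1 0.  0.2 0.  0.3 0.  0.5 0.4 0.3 0.3 0.1 0.4]
```

Request:
move_arm:
  motion:
    - {"delta_pos": [-0.05,0,-2.5],"twist": [0,0,0]}
    - {"delta_pos": [0,0,-2.2],"twist": [0,0,0]}
    - {"delta_pos": [0,0,-1],"twist": [0,0,0]}
    - {"delta_pos": [0,0,-0.5],"twist": [0,0,0]}
    - {"delta_pos": [0,0,0],"twist": [0,0,0]}

```text
time: 29.08
position: [0.4669, 0.1632, 0.1034]
eef_rot: [-3.142, -0.001, 0.129]
force: [0.0, -0.6, -0.8]
gripper_width: 0.501
grip_force: 0.0
```

Request:
move_arm:
  motion:
    - {"delta_pos": [0,0,0],"twist": [0,0,0]}
    - {"delta_pos": [0,0,0],"twist": [0,0,0]}
    - {"delta_pos": [0,0,0],"twist": [0,0,0]}
    - {"delta_pos": [0,0,0],"twist": [0,0,0]}
    - {"delta_pos": [0,0,0],"twist": [0,0,0]}
  grip: 0
  force: 25

```text
time: 29.7
position: [0.4678, 0.1614, 0.1041]
eef_rot: [3.137, -0.002, 0.13]
force: [0.9, -7.9, 2.5]
gripper_width: 0.178
grip_force: 26.6
```

```bash
python3 a.py
```

```text
29.95 mean [ 467.8  161.4  104.1 3137.1   -2.1  129.6    1.2   -8.8    2.   -13.5   -1.9    0. ] 
std [0.  0.  0.  0.  0.  0.  0.4 0.2 0.5 0.3 0.2 0.2]
```

Request:
move_arm:
  motion:
    - {"delta_pos": [0,-0.2,0],"twist": [0,0,0]}
    - {"delta_pos": [0,0,0],"twist": [0,0,0]}
    - {"delta_pos": [0.49,0.1,0],"twist": [0,0,0]}
    - {"delta_pos": [0.47,0.18,0],"twist": [0,0,0]}
    - {"delta_pos": [0.44,0.25,0],"twist": [0,0,0]}
    - {"delta_pos": [0,0,0],"twist": [0,0,0]}

```text
time: 30.7
position: [0.4806, 0.1661, 0.1038]
eef_rot: [3.14, 0.002, 0.13]
force: [-3.4, -4.2, 8.8]
gripper_width: 0.18
grip_force: 27.3
```

```bash
python3 a.py
```

```text
30.95 mean [ 480.5  166.   103.8 3139.9    1.3  130.    -2.8   -4.3    7.2   -7.1    3.9    1.4] 
std [0.  0.  0.  0.  0.1 0.  0.4 0.5 0.2 0.2 0.4 0.1]
```

Request:
move_arm:
  motion:
    - {"delta_pos": [0.39,0.3,0],"twist": [0,0,0]}
    - {"delta_pos": [0.34,0.37,0],"twist": [0,0,0]}
    - {"delta_pos": [0.27,0.42,0],"twist": [0,0,0]}
    - {"delta_pos": [0.2,0.46,0],"twist": [0,0,0]}
    - {"delta_pos": [0,0,0],"twist": [0,0,0]}

```text
time: 31.58
position: [0.4954, 0.18, 0.1042]
eef_rot: [3.136, -0.006, 0.131]
force: [8.1, -10.4, -0.1]
gripper_width: 0.178
grip_force: 26.6
```

```bash
python3 a.py
```

```text
31.825 mean [ 495.4  180.   104.2 3136.    -6.   130.7    8.   -10.5    0.7  -16.9  -13.     2.1] 
std [0.  0.  0.  0.1 0.1 0.1 0.4 0.4 0.5 0.3 0.2 0.3]
```

Request:
move_arm:
  motion:
    - {"delta_pos": [0.1,0.48,0],"twist": [0,0,0]}
    - {"delta_pos": [0.05,0.5,0],"twist": [0,0,0]}
    - {"delta_pos": [-0.02,0.4,0],"twist": [0,0,0]}
    - {"delta_pos": [0,0,0],"twist": [0,0,0]}

```text
time: 32.33
position: [0.4986, 0.1945, 0.1046]
eef_rot: [3.137, -0.012, 0.131]
force: [15.3, -7.6, -3.7]
gripper_width: 0.175
grip_force: 25.9
```

```bash
python3 a.py
```

```text
32.575 mean [ 498.6  194.5  104.6 3137.5  -12.   130.5   15.2   -7.2   -4.5  -12.6  -24.2    2.1] 
std [0.  0.  0.  0.  0.  0.  0.4 0.4 0.6 0.2 0.4 0.3]
```

Request:
move_arm:
  motion:
    - {"delta_pos": [0.2,0.1,0],"twist": [0,0,0]}
    - {"delta_pos": [0.2,0.15,0],"twist": [0,0,0]}
    - {"delta_pos": [0,0.15,0],"twist": [0,0,0]}
    - {"delta_pos": [0,0,0],"twist": [0,0,0]}

```text
time: 33.08
position: [0.4996, 0.1976, 0.1042]
eef_rot: [3.136, -0.003, 0.131]
force: [4.1, -10.8, 5.7]
gripper_width: 0.174
grip_force: 26.9
```

```bash
python3 a.py
```

```text
33.325 mean [ 499.6  197.6  104.2 3135.8   -2.8  130.5    3.7  -11.4    5.   -19.    -5.7    1.7] 
std [0.  0.  0.  0.  0.1 0.  0.5 0.4 0.4 0.3 0.4 0.3]
```

Request:
move_arm:
  motion:
    - {"delta_pos": [0.1,0.1,0],"twist": [0,0,0]}
    - {"delta_pos": [0,0.1,0],"twist": [0,0,0]}
    - {"delta_pos": [0,0,0],"twist": [0,0,0]}

```text
time: 33.7
position: [0.4998, 0.1979, 0.104]
eef_rot: [3.132, 0.001, 0.131]
force: [0.4, -18.4, 9.1]
gripper_width: 0.177
grip_force: 27.4
```

```bash
python3 a.py
```

```text
33.95 mean [ 499.8  197.9  104.  3132.1    0.7  131.1    0.1  -18.9    8.6  -29.4    0.2    1.9] 
std [0.  0.  0.  0.  0.  0.1 0.4 0.2 0.4 0.2 0.2 0.2]
```

Request:
move_arm:
  motion:
    - {"delta_pos": [0,-0.2,0],"twist": [0,0,0]}
    - {"delta_pos": [0,-0.15,0],"twist": [0,0,0]}
    - {"delta_pos": [0,0,0],"twist": [0,0,0]}

```text
time: 34.33
position: [0.4997, 0.1973, 0.1041]
eef_rot: [3.139, -0.001, 0.13]
force: [0.4, -6.3, 6.5]
gripper_width: 0.176
grip_force: 26.8
```

Request:
move_arm:
  motion:
    - {"delta_pos": [0,0,0],"twist": [0,0,0]}
    - {"delta_pos": [0,0,0],"twist": [0,0,0]}
    - {"delta_pos": [0,0,0],"twist": [0,0,0]}
    - {"delta_pos": [0,0,0],"twist": [0,0,0]}
  grip: 0.5

```text
time: 34.83
position: [0.4984, 0.1985, 0.1026]
eef_rot: [-3.141, 0.001, 0.129]
force: [-0.7, 1.4, 0.5]
gripper_width: 0.5
grip_force: 0.6
```

Request:
move_arm:
  motion:
    - {"delta_pos": [0,0,2],"twist": [0,0,0]}
    - {"delta_pos": [0,0,4],"twist": [0,0,0]}
    - {"delta_pos": [0,0,4],"twist": [0,0,0]}
    - {"delta_pos": [0,-5,2],"twist": [0,0,0]}
    - {"delta_pos": [0,-6,2],"twist": [0,0,0]}
    - {"delta_pos": [0,-6,0],"twist": [0,0,0]}
    - {"delta_pos": [0,-6,0],"twist": [0,0,0]}
    - {"delta_pos": [0,-6,0],"twist": [0,0,0]}
    - {"delta_pos": [0,-6,0],"twist": [0,0,0]}
    - {"delta_pos": [0,0,0],"twist": [0,0,0]}

```text
time: 36.08
position: [0.4985, -0.1545, 0.2426]
eef_rot: [3.141, 0.0, 0.123]
force: [0.1, 0.9, -0.6]
gripper_width: 0.501
grip_force: 0.0
```

Run:
```python
from h import *
o=robot.get_obs();print(o["time"],o["position"],o["force"])
S=cam("scene")["img"]; a=cv2.resize(np.clip(S[195:280,380:510]*1.4,0,255).astype(np.uint8),None,fx=3.5,fy=3.5,interpolation=cv2.INTER_CUBIC)
c=cam("top");b=cv2.resize(c["img"][150:235,145:250],None,fx=3,fy=3,interpolation=cv2.INTER_CUBIC)
p=np.zeros((a.shape[0]+b.shape[0],a.shape[1],3),np.uint8);p[:a.shape[0]]=a;p[a.shape[0]:,:b.shape[1]]=b
cv2.imwrite("pics/end.png",p);print(p.shape)
```

```text
36.075 [ 0.4985151  -0.15452557  0.24259088] [ 0.09041451  0.89466641 -0.64419761]
(553, 455, 3)
```

View pics/end.png

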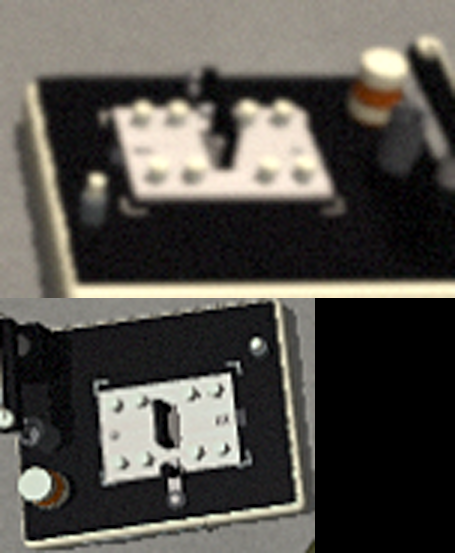

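The tray lies flush in the printed corners, and the latch arm at (172,470) lies over the middle of its front edge. The jar and vial are where they were. Handing in.

```bash
python3 -c "
from plant import robot
print(robot.finish_job())"
```

```text
the job is handed in; nothing more can be done
None
```

The job is handed in at about 36 s of the 72 s allowed: the tray is flush on the deck over both pins, the latch was swung to its stop over the front edge, and the gripper is clear. The hand-in returned no verdict.

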